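# Set the glue gap on a bonding press

### The arm

A 6-joint arm with a two-finger parallel gripper is mounted at the origin on a cart in front of the work surface, level with it; the furniture and walls round the work are solid. World frame = base frame: x ahead of the robot, y to its left, z up, the work surface at z = 0. Lengths are in mm, angles in rad, forces in N, time in s.
With the tool pointing down it reaches from about 275 to 850 mm from the base axis. Payload 19 kg.
Tool frame: the origin (TCP) lies midway between the tips of the shut fingers; the grasp point (between the pads) lies 19 mm behind it; z points along the fingers, y is the direction in which the jaws open and shut (so a half turn about z gives the same grasp; the last joint's range is limited). The gripper opens to 85 mm and grips with 20 to 120 N. Pads are 22 mm wide; open, the fingers measure 114 mm over their backs; the gripper's body (76 mm by 85 mm) begins 54 mm behind the grasp point. The pads swing forward as they close: fully open they stand 13 mm farther back than shut.
Start: joints at [1.073, 0.15, 1.437, -0, 1.554, -0.134], TCP at [204.603, 537.334, 231.267] pointing down, gripper open.
Joint ranges: [-2.8, 2.8], [-0.68, 2.1], [0.12, 2.68], [-1.39, 4.53], [0.16, 2.79], [-2.81, 2.81]. Speed limits (rad/s): [1.89, 1.89, 2.22, 3.01, 3.01, 3.01].

### API

Orientations are given as a rotation vector (axis times angle).
In Python, from station import r, snapshot, camera_info gives the robot as it stands. The module is installed in compiled form; this text tells all that it offers.
- The arm moves only by the tool servo_tool, never from a script. Its argument "deltas" is a list of rows, each a list of 5 numbers: the shift along the tool's x, y, z in cm, then the turn about the tool's z in rad, then the opening, from 0 (shut) to 1 (fully open). In form: [[tx, ty, tz, yaw, claw], ...]. A call has 1 to 10 rows; each row shifts and turns the commanded pose from where the row before left it, along the tool's axes as they then stand; what a row does not reach is not made up. A row lasts 1/8 s, in which the tool goes at most 62.5 mm and 10.7 degrees, less where a joint would pass 70% of its speed; a pose out of reach is approached as far as the arm can. A call is refused whole if a number of a shift passes 6.25 or a number of a turn 0.188, either way. A call with a gripper value outside its range is refused whole. The fingers move at their own pace and stop on an object; "newtons" is the grip in N (left out, the last holds). Time passes only in rows, so rows that do not move let the fingers close. It gives the time, the measured TCP pose, the force and the opening at its end, in the units of the state.
- r.observe(): the state, without advancing time (a new reading comes with each control period).
- snapshot(name): name is "side" or "top"; returns the picture (400x640x3 uint8, red, green, blue); there is no depth.
- camera_info(name): a dict with "intrinsics" (3x3 intrinsics, pixels), "extrinsics" (4x4, takes a point from camera to world coordinates). Camera axes: x right, y up, looking along -z (the intrinsics and any distortion apply to the point x, -y, -z); pixel columns grow to the right and rows downward; lengths in mm; the calibration is good to about 2 mm. A picture is of the moment at which its call begins. camera_info takes no time and is no camera call.
- r.sign_off(): hands the job in, once; it reports no verdict.
The state is a dict: "clock": time; "joints": joint angles; "qvel": joint speeds; "tau": joint torques, N m; "tcp_pos": TCP position; "orientation": TCP orientation; "force": force on the tool from outside, world axes, zero at the start; "ft_torque": the same for the moment, N m; "finger_gap": finger opening in mm.
Only numpy, scipy, OpenCV 4.12 (cv2) and the standard library are available. Lean on these libraries where they do the work, as an engineer would, in place of code of your own. Each camera call takes 0.05 s, during which the arm holds its last target.

### The job

Set the glue gap on the small bonding press: turn the black T-bar screw clockwise (seen from above) until its foot seats on the green test pad and you feel it stop, then back it off a quarter turn. Finish while still gripping the T-bar, holding it at that setting so that the lock nut could be tightened; leave the pad and the things beside the press where they are.

Things in the scene. Friction and masses are not known exactly. Their poses are not given: they have to be found in the camera images.
- press: Bonding press fixed to the worktop: aluminium base plate 150 x 200 x 14 mm, two 18 mm posts at y = +-80 mm, across them (along y) a crossbar 36 x 196 mm from z = 62 to 82 mm, cap screws and brass bush on it up to z = 89 mm. Origin: centre of the base's underside, z up. The screw stands upright at x = y = 0.
- bar (a point): Middle (half height, on the screw's axis) of the black T-bar on top of the screw: an upright flat bar 60 mm long (x axis), 12 mm thick (y axis), 26 mm high (z, up). Collar 18 mm across, 8 mm high, and 12 mm stem below; 30 mm or more free between bar and bush. Grip it from above across the 12 mm, re-grip freely: friction (0.05 N m) keeps it where left. It sinks as it is tightened.
- screw (a joint): Screw angle in rad, growing clockwise from above (tightening, foot and bar sink together 20 mm a turn, 3.18 mm per rad); 0 = fully raised, end stop 4.4. The foot seats somewhere between 2.3 and 3.4, 1.0 to 2.6 rad beyond the start, as the bed's height differs; there the turning moment rises steeply (over 1 N m per rad).
- foot: Dark steel pressure foot at the lower end of the screw, 30 mm across, 10 mm high, carrying the screw with its T-bar; it goes up and down and does not turn. Origin: centre of its underside.
- pad: Loose green rubber test pad 140 x 58 x 11 mm, lying flat on the bed under the foot, its long side through the press. Origin: centre of its underside.
- bed: Fixed steel bed block 110 x 64 x 20 mm in the base's window, carrying the pad; its height differs by 3 mm. Origin: centre of its underside.
- jar: Bystander: white screw-top jar, 59 mm across, 72 mm high. Origin: centre of its underside.
- weight: Bystander: brass weight, 34 mm across, 23 mm high. Origin: centre of its underside.
- timer: Bystander: pale bench timer, 70 x 59 x 33 mm. Origin: centre of its underside.
Not all that is in view belongs to the job. There is more than one size of the bed; the job needs the largest.

How it is judged:
By the outcome, as a careful person would: the job done as asked, in the order asked, and still so for the second after the job is handed in, while the arm keeps its last pose, push and grip.
It also fails if it takes over 61 s, if anything falls off the work surface, if the arm or the gripper's body presses on something with over 40 N, if the wrist force passes 120 N, or if a joint passes its speed limit or range.

## Working session

There is one attempt and no reset: what is moved stays moved. The work goes in short steps, Python scripts to look and compute and a tool call to move; the robot and the scene stay as the last step left them, time stands still between calls to the robot, and variables do not carry over. Pictures are saved under pics/ and viewed, and the job is handed in when it is done.

Besides the shell and the picture viewer there is one more tool, called after "Request:" as name([rows], argument=value, ...), one row to a line, values as JSON. servo_tool: Moves the arm, as the interface text tells. Its arguments: {"type":"object","properties":{"deltas":{"type":"array"},"newtons":{"type":"number"}},"required":["deltas"]}

```bash
mkdir -p pics
python3 - <<'E'
from station import r,snapshot,camera_info
import cv2,numpy as np
for n in ("side","top"):
    cv2.imwrite(f"pics/{n}0.png",snapshot(n)[:,:,::-1])
    c=camera_info(n);print(n,{k:np.round(np.array(v),3).tolist() for k,v in c.items()})
print(r.observe())
E
```

```text
side {'intrinsics': [[399.757, 0.0, 323.995], [0.0, 399.757, 193.466], [0.0, 0.0, 1.0]], 'extrinsics': [[0.933, 0.197, -0.3, 303.881], [-0.358, 0.451, -0.818, -697.647], [-0.026, 0.871, 0.491, 534.586], [0.0, 0.0, 0.0, 1.0]]}
top {'intrinsics': [[458.151, 0.0, 317.966], [0.0, 458.151, 206.078], [0.0, 0.0, 1.0]], 'extrinsics': [[-0.101, 0.971, -0.215, 333.536], [-0.995, -0.1, 0.015, 8.931], [-0.007, 0.215, 0.976, 1118.246], [0.0, 0.0, 0.0, 1.0]]}
{'clock': 0.1, 'joints': array([ 1.07299494e+00,  1.50936659e-01,  1.43792547e+00, -1.35323873e-05,
        1.55377507e+00, -1.34020637e-01]), 'qvel': array([ 7.17105324e-05,  5.75044002e-04, -1.68067986e-04, -1.27050426e-03,
       -3.97806048e-04, -6.39065280e-05]), 'tau': array([ 3.38831647e-03, -7.14381051e+01, -5.71802795e+01, -1.44467599e-04,
        7.07900312e-03,  1.11900276e-04]), 'tcp_pos': array([204.5272217 , 537.17914778, 230.75610213]), 'orientation': array([-5.68223008e-01, -3.08946054e+00,  1.56602249e-03]), 'force': array([ 0.73978856, -0.61854208, -0.27839469]), 'ft_torque': array([-0.0028809 ,  0.03945048,  0.02989224]), 'finger_gap': 85.49005620078364}
```

View pics/side0.png

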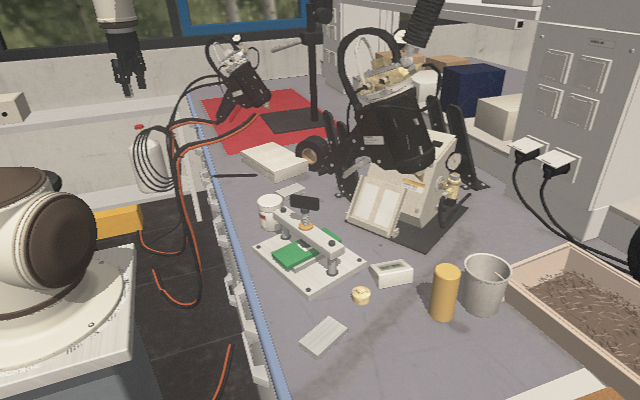

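View pics/top0.png

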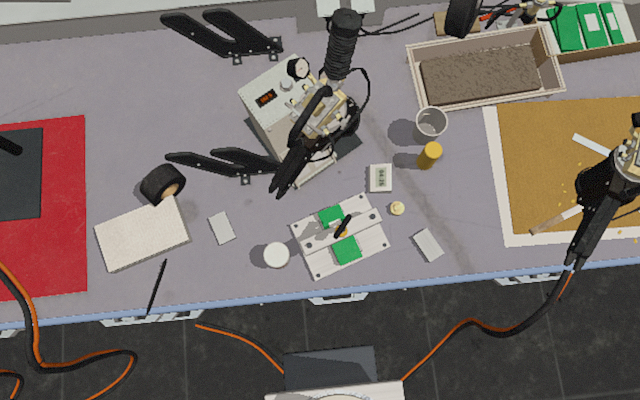

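The side view shows the press at about (310,250) with the T-bar at (305,202). In the top view the press is at (340,237) and the bar at about (343,226). The jar is at (276,255), the weight at (397,209) and the timer at (380,178). I'll enlarge both.

Run:
```python
import cv2
a=cv2.imread("pics/side0.png")[170:310,235:435];b=cv2.imread("pics/top0.png")[150:290,250:450]
cv2.imwrite("pics/crop0.png",cv2.resize(cv2.hconcat([a,b])[:, :],None,fx=2,fy=2,interpolation=cv2.INTER_CUBIC))
cv2.imwrite("pics/crop1.png",cv2.resize(cv2.imread("pics/top0.png")[180:290,270:420],None,fx=5,fy=5,interpolation=cv2.INTER_CUBIC))
```

```text
(no output)
```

View pics/crop0.png

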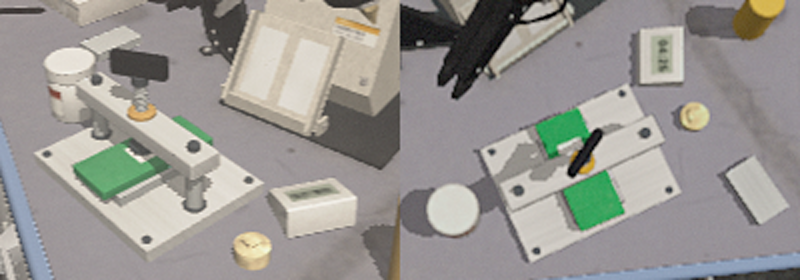

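View pics/crop1.png

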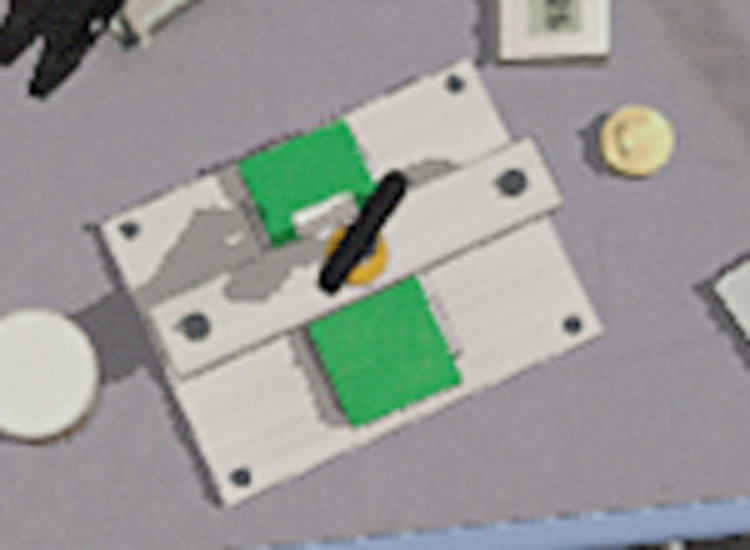

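The enlarged crop confirms the black T-bar over the brass bush. It runs from about (397,180) to (330,283) in the 5x crop, with cap screws at (196,326) and (512,183). The two loose grey plates away from the press, at top-view (222,228) and (428,245), are the smaller spare beds. The bed for the job is the fixed one under the pad. Next I'll measure the bar.

```bash
cat > h.py <<'E'
import numpy as np,cv2
from station import r,snapshot,camera_info
def ray(n,u,v):
    c=camera_info(n);K=np.array(c["intrinsics"]);E=np.array(c["extrinsics"])
    d=np.linalg.inv(K)@[u,v,1];d=E[:3,:3]@[d[0],-d[1],-d[2]]
    return E[:3,3],d/np.linalg.norm(d)
def onz(n,u,v,z):
    o,d=ray(n,u,v);return o+d*(z-o[2])/d[2]
def tri(u1,u2):
    a,d=ray("side",*u1);b,e=ray("top",*u2)
    M=np.stack([d,-e],1);s=np.linalg.lstsq(M,b-a,rcond=None)[0]
    p,q=a+s[0]*d,b+s[1]*e
    return (p+q)/2,np.linalg.norm(p-q)
def barmask(n,img,roi):
    x0,y0,x1,y1=roi;g=img[y0:y1,x0:x1].max(2)
    m=(g<50).astype(np.uint8);k,l,s,c=cv2.connectedComponentsWithStats(m)
    i=1+np.argmax(s[1:,4]);pts=np.argwhere(l==i)[:,::-1]+[x0,y0]
    return pts.astype(np.float32),s[i]
E
python3 - <<'E'
from h import *
np.set_printoptions(precision=1,suppress=True)
T=cv2.imread("pics/top0.png");S=cv2.imread("pics/side0.png")
tp,_=barmask("top",T,(325,205,360,245)); sp,_=barmask("side",S,(280,190,330,213))
for p in(tp,sp): print(len(p),cv2.minAreaRect(p),cv2.boundingRect(p.astype(int)))
c1=onz("top",270+196/5,180+326/5,86);c2=onz("top",270+512/5,180+183/5,86)
print("caps",c1,c2,np.linalg.norm(c1-c2),(c1+c2)/2,"yaw",np.degrees(np.arctan2(*(c1-c2)[[1,0]])))
ct=cv2.minAreaRect(tp)[0];cs=cv2.minAreaRect(sp)[0]
print("tri",tri(cs,ct))
b=cv2.boxPoints(cv2.minAreaRect(tp))
for z in(120,140,150): 
    P=[onz("top",*(q),z) for q in b]; L=[P[(i+1)%4]-P[i] for i in range(4)]
    print(z,onz("top",*ct,z),[(round(float(np.linalg.norm(l)),1),round(float(np.degrees(np.arctan2(l[1],l[0]))),1)) for l in L])
for nm,(u,v) in dict(jar=(276,255),weight=(397,208),timer=(380,178)).items(): print(nm,onz("top",u,v,{'jar':72,'weight':23,'timer':33}[nm]))
E
```

```text
Traceback (most recent call last):
  File "h.py", line 17, in barmask
    i=1+np.argmax(s[1:,4]);pts=np.argwhere(l==i)[:,::-1]+[x0,y0]
        ~~~~~~~~~^^^^^^^^^
ValueError: attempt to get argmax of an empty sequence
```

Run:
```python
from h import *
T=cv2.imread("pics/top0.png");print(T.shape);print(T[205:245:3,325:360:2].max(2))
print(cv2.imread("pics/side0.png")[192:216:3,280:330:3].max(2))
```

```text
(400, 640, 3)
[[152 155 148 159 149 167 168 166 213 201 203 204 207 206 205 205 201 205]
 [114 145 173 164 163 160 162 158 178 211 204 203 203 203 204 206 207 206]
 [162 161 163 161 162 160 163 161 160 173 205 205 206 208 213 190 194 194]
 [161 162 160 163 163 160 159 162 160 170 214 156  71 147 153 148 135 152]
 [157 159 158 161 160 161 159 163 163 174  79  35  41 105 171 203 209 207]
 [159 158 157 158 167 205 213 173 118  44  36  39  57 209 204 205 205 204]
 [159 159 219 216 183 162 158 160  85  36  37  94 208 206 206 204 204 205]
 [151 107 140 157 170 202 187  41  36  39  70 212 206 202 204 205 206 206]
 [119 136 154 150 148 159  72  33  40  34 153 200 206 207 207 206 206 205]
 [149 143 142 140 176  61  38  44  48 183 204 200 207 205 205 185 142 172]
 [147 165 208 207 159  29  34  94 210 204 195 209 184 133 175 193 208 205]
 [177 205 204 209 204  85 138 222 212 174 120 158 161 161 162 193 192 201]
 [208 209 207 204 205 196 152 135 166 163 165 163 160 165 164 170 174 204]
 [204 208 186 127 147 166 164 164 163 164 164 161 164 163 163 160 182 195]]
[[205 204 205 206 206 176 155 158 184 156 155 159 158 157 155 157 156]
 [129 209 205 120  66  65  72 121 164 160 159 159 157 155 157 155 154]
 [234 129 159 127  69  69  69  73  69  67  71  68  65 144 155 158 156]
 [229 153 160 138  69  66  70  69  70  71  65  69  70 120 141 156 160]
 [160 148 160 149  68  65  69  69  69  70  69  67  67 125 156 159 156]
 [154 122 225 156 151  91  70  66  68  66  67  68  68 124 159 160 158]
 [138  94 178 216 167 159 162  76  91  85 169 116  71 161 160 158 154]
 [221 226 217 218 139 140 160 144  93 112 156 158 156 158 155 157 158]]
```

```bash
sed -i 's/m=(g<50).astype(np.uint8)/m=cv2.morphologyEx((g<100).astype(np.uint8),cv2.MORPH_OPEN,np.ones((k0,k0),np.uint8))/; s/def barmask(n,img,roi)/def barmask(n,img,roi,k0=1)/' h.py
python3 - <<'E'
from h import *
np.set_printoptions(precision=1,suppress=True)
T=cv2.imread("pics/top0.png");S=cv2.imread("pics/side0.png")
tp,_=barmask("top",T,(325,205,360,245),3); sp,_=barmask("side",S,(280,188,330,218),9)
for p in(tp,sp): print(len(p),cv2.minAreaRect(p),cv2.boundingRect(p.astype(int)))
c1=onz("top",270+196/5,180+326/5,86);c2=onz("top",270+512/5,180+183/5,86)
print("caps",c1,c2,np.linalg.norm(c1-c2),(c1+c2)/2,"yaw",np.degrees(np.arctan2(*(c1-c2)[[1,0]])))
ct=cv2.minAreaRect(tp)[0];cs=cv2.minAreaRect(sp)[0]
print("tri",tri(cs,ct))
b=cv2.boxPoints(cv2.minAreaRect(tp))
for z in(120,140,150): 
    P=[onz("top",*(q),z) for q in b]; L=[P[(i+1)%4]-P[i] for i in range(4)]
    print(z,onz("top",*ct,z),[(round(float(np.linalg.norm(l)),1),round(float(np.degrees(np.arctan2(l[1],l[0]))),1)) for l in L])
for nm,(u,v) in dict(jar=(276,255),weight=(397,208),timer=(380,178)).items(): print(nm,onz("top",u,v,{'jar':72,'weight':23,'timer':33}[nm]))
E
```

```text
148 ((342.31463623046875, 226.1966552734375), (6.889986991882324, 27.135948181152344), 32.0053825378418) (334, 215, 17, 23)
366 ((303.9800109863281, 202.13998413085938), (29.698484420776367, 13.01076602935791), 8.13010311126709) (290, 195, 29, 15)
caps [472.6  22.3  86. ] [ 523.4 -128.3   86. ] 158.966251599255 [498. -53.  86.] yaw 108.64534098850159
tri (array([498.7, -53.7, 137.7]), np.float64(1.68437293501171))
120 [502.6 -55.  120. ] [(60.9, -37.9), (15.3, -128.6), (60.8, 142.0), (15.1, 51.8)]
140 [499.2 -53.7 140. ] [(59.7, -37.9), (15.0, -128.6), (59.6, 142.0), (14.8, 51.8)]
150 [497.5 -53.1 150. ] [(59.1, -37.9), (14.8, -128.6), (58.9, 142.0), (14.7, 51.8)]
jar [459.8 100.2  72. ]
weight [ 550.1 -199.1   23. ]
timer [ 627.2 -166.1   33. ]
```

Rays from both views agree: the bar's middle is at (498.5, -53.5, 138), with 1.7 mm ray miss. The cap-screw midpoint is (498, -53) with 159 mm spacing (expected 160), and the bar measures about 60 mm long at -38°. The jaws must open along 52°, which puts j6 near -1.0 and leaves about 3.8 rad clockwise, so one grip is enough. I'll move over it now.

Request:
servo_tool([
  [-4, -3.7, 0, 0, 0.5],
  [-4, -3.7, 0, 0, 0.5],
  [-4, -3.7, 0, 0, 0.5],
  [-4, -3.7, 0, 0, 0.5],
  [-4, -3.7, 0, 0, 0.5],
  [-4, -3.7, 0, 0, 0.5],
  [-4, -3.7, 0, 0, 0.5],
  [-4, -3.7, 0, 0, 0.5],
  [-4, -3.7, 0, 0, 0.5],
  [-4, -3.7, 0, 0, 0.5],
])

```text
clock: 1.35
tcp_pos: [447.2, 47.4, 231.3]
orientation: [0.569, 3.09, 0.0]
force: [1.2, 0.7, -0.8]
finger_gap: 42.9
```

```bash
cat > st.py <<'E'
from h import *
from scipy.spatial.transform import Rotation as R
np.set_printoptions(precision=3,suppress=True)
def st(tx=498.4,ty=-53.5):
    o=r.observe();M=R.from_rotvec(o["orientation"]).as_matrix()
    ya=np.degrees(np.arctan2(M[1,1],M[0,1]))
    d=M.T@(np.array([tx,ty,o["tcp_pos"][2]])-o["tcp_pos"])
    print("t",round(o["clock"],2),"tcp",o["tcp_pos"],"yang",round(ya,2),"zax",M[:,2],"to axis (tool cm)",d/10,"j6",round(o["joints"][5],3),"F",o["force"],"T",o["ft_torque"],"gap",round(o["finger_gap"],1))
    return o
if __name__=="__main__": st()
E
python3 st.py
```

```text
t 1.35 tcp [447.164  47.42  231.27 ] yang 69.14 zax [ 0. -0. -1.] to axis (tool cm) [-8.381 -7.606  0.001] j6 -1.273 F [ 1.165  0.701 -0.809] T [0.053 0.029 0.006] gap 42.9
```

Request:
servo_tool([
  [-4.2, -3.8, 0, 0, 0.5],
  [-4.2, -3.8, 0, 0, 0.5],
  [0, 0, 0, 0.15, 0.5],
  [0, 0, 0, 0.15, 0.5],
  [0, 0, 0, 0, 0.5],
])

```text
clock: 1.98
tcp_pos: [498.1, -51.8, 231.0]
orientation: [-1.023, -2.97, 0.0]
force: [0.1, 0.2, 0.0]
finger_gap: 42.4
```

Run:
```python
from st import *
st()
cv2.imwrite("pics/a.png",cv2.resize(np.hstack([snapshot("side")[110:280,220:400],snapshot("top")[120:290,250:430]])[:,:,::-1],None,fx=2.2,fy=2.2))
```

```text
t 1.98 tcp [498.123 -51.792 231.012] yang 51.99 zax [-0.001  0.    -1.   ] to axis (tool cm) [-0.127 -0.118 -0.   ] j6 -1.165 F [0.078 0.224 0.022] T [ 0.058  0.016 -0.018] gap 42.4
```

View pics/a.png

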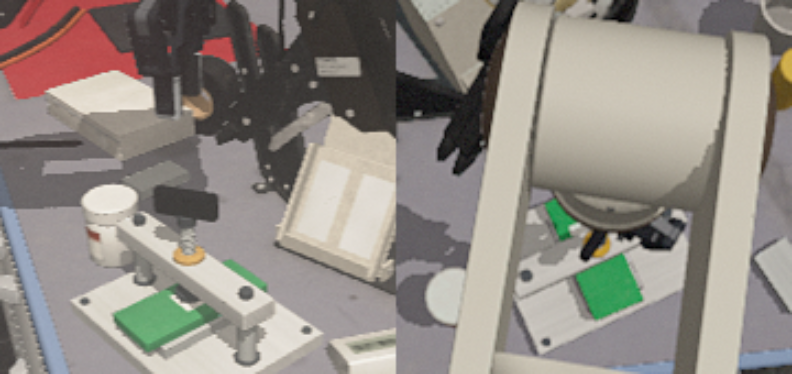

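The side view shows the gripper directly above the bar (tips near (165,110), bar at (187,203) in the crop) with nothing disturbed. I'll centre it and lower it slowly.

Request:
servo_tool([
  [-0.13, -0.12, 2.5, 0, 0.5],
  [0, 0, 2.5, 0, 0.5],
  [0, 0, 1.5, 0, 0.5],
  [0, 0, 1.5, 0, 0.5],
  [0, 0, 1.5, 0, 0.5],
  [0, 0, 1.4, 0, 0.5],
  [0, 0, 0, 0, 0.5],
  [0, 0, 0, 0, 0.5],
])

```text
clock: 3.08
tcp_pos: [498.8, -53.5, 122.7]
orientation: [1.023, 2.97, -0.0]
force: [0.7, -1.2, 1.2]
finger_gap: 42.7
```

Run:
```python
from st import *
st()
cv2.imwrite("pics/b.png",cv2.resize(snapshot("side")[130:280,220:400][:,:,::-1],None,fx=4,fy=4))
```

```text
t 3.08 tcp [498.753 -53.496 122.738] yang 51.97 zax [ 0. -0. -1.] to axis (tool cm) [ 0.028 -0.022 -0.   ] j6 -1.168 F [ 0.655 -1.242  1.158] T [-0.05  -0.012 -0.005] gap 42.7
```

View pics/b.png

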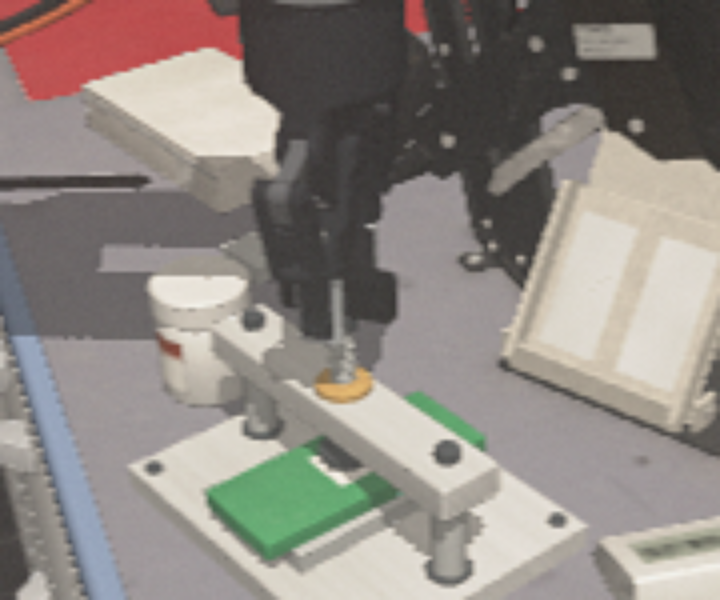

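The fingers now straddle the bar, with the stem at (345,360) between them and the tips near (320,320). I'll close at 60 N.

Request:
servo_tool([
  [0, 0, 0, 0, 0.2],
  [0, 0, 0, 0, 0.1],
  [0, 0, 0, 0, 0],
  [0, 0, 0, 0, 0],
  [0, 0, 0, 0, 0],
  [0, 0, 0, 0, 0],
], newtons=60)

```text
clock: 3.88
tcp_pos: [498.7, -53.8, 123.0]
orientation: [1.023, 2.969, -0.001]
force: [-3.0, -2.8, 6.3]
finger_gap: 13.8
```

```bash
python3 st.py
```

```text
t 3.88 tcp [498.656 -53.8   122.974] yang 51.96 zax [ 0.001 -0.001 -1.   ] to axis (tool cm) [ 0.039  0.008 -0.   ] j6 -1.168 F [-3.022 -2.833  6.305] T [-0.349  0.503 -0.011] gap 13.8
```

Request:
servo_tool([
  [0, 0, 0, 0, 0],
  [0, 0, 0, 0, 0],
  [0, 0, 0.03, 0.1, 0],
  [0, 0, 0.03, 0.1, 0],
  [0, 0, 0, 0, 0],
])

```text
clock: 4.5
tcp_pos: [498.6, -53.8, 122.3]
orientation: [1.317, 2.851, -0.001]
force: [-3.2, -1.8, 5.8]
finger_gap: 13.6
```

```bash
python3 st.py
```

```text
t 4.5 tcp [498.632 -53.796 122.337] yang 40.41 zax [ 0.001 -0.001 -1.   ] to axis (tool cm) [ 0.038  0.001 -0.   ] j6 -0.966 F [-3.16  -1.781  5.79 ] T [-0.435  0.442 -0.002] gap 13.6
```

Request:
servo_tool([
  [0, 0, 0.03, 0.1, 0],
  [0, 0, 0.03, 0.1, 0],
  [0, 0, 0.03, 0.1, 0],
  [0, 0, 0.03, 0.1, 0],
])

```text
clock: 5.0
tcp_pos: [498.6, -53.8, 121.1]
orientation: [1.859, 2.531, -0.001]
force: [-3.2, -1.6, 5.0]
finger_gap: 13.8
```

Run:
```python
from st import *
st()
cv2.imwrite("pics/c.png",cv2.resize(snapshot("side")[150:270,230:380][:,:,::-1],None,fx=5,fy=5))
```

```text
t 5.0 tcp [498.6   -53.779 121.068] yang 17.4 zax [ 0.    -0.001 -1.   ] to axis (tool cm) [ 0.033 -0.011 -0.   ] j6 -0.564 F [-3.174 -1.555  5.046] T [-0.408  0.428  0.029] gap 13.8
```

View pics/c.png

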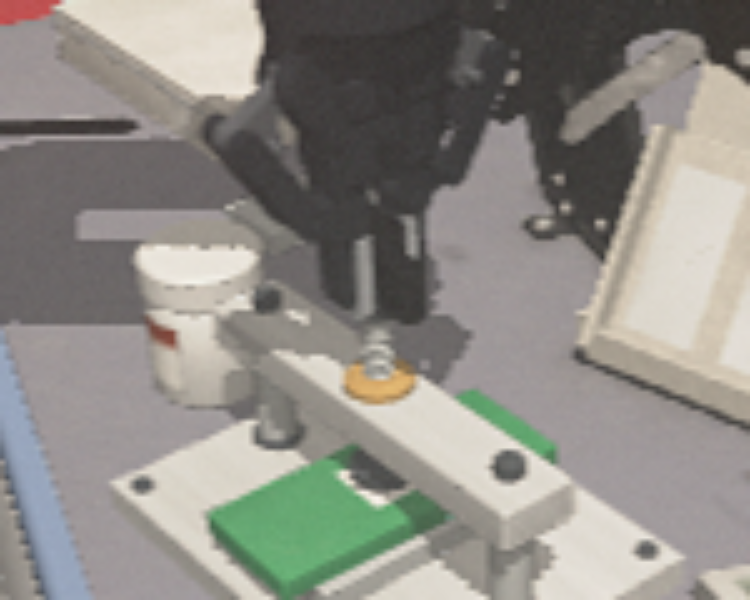

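The grip holds: the foot is lower, the fingers have turned about 34° and forces stay at a few newtons. I'll keep turning and log the moment.

Request:
servo_tool([
  [0, 0, 0.03, 0.1, 0],
  [0, 0, 0.03, 0.1, 0],
  [0, 0, 0.04, 0.1, 0],
  [0, 0, 0, 0, 0],
], newtons=90)

```text
clock: 5.55
tcp_pos: [498.7, -53.8, 120.3]
orientation: [2.215, 2.226, -0.0]
force: [-2.6, -3.2, 6.1]
finger_gap: 11.9
```

```bash
python3 st.py
```

```text
t 5.55 tcp [498.699 -53.787 120.253] yang 0.3 zax [ 0.001 -0.001 -1.   ] to axis (tool cm) [ 0.029 -0.03  -0.   ] j6 -0.266 F [-2.603 -3.233  6.085] T [-0.369  0.486 -0.077] gap 11.9
```

Request:
servo_tool([
  [0, 0, 0.03, 0.1, 0],
  [0, 0, 0, 0, 0],
])

```text
clock: 5.8
tcp_pos: [498.7, -53.8, 119.9]
orientation: [2.323, 2.113, -0.0]
force: [-3.0, -2.5, 7.9]
finger_gap: 11.9
```

```bash
python3 st.py
```

```text
t 5.8 tcp [498.678 -53.777 119.913] yang -5.42 zax [ 0.001 -0.001 -1.   ] to axis (tool cm) [ 0.025 -0.03  -0.   ] j6 -0.166 F [-2.98  -2.465  7.904] T [-0.364  0.494 -0.095] gap 11.9
```

Request:
servo_tool([
  [0, 0, 0.03, 0.1, 0],
  [0, 0, 0, 0, 0],
])

```text
clock: 6.05
tcp_pos: [498.7, -53.8, 119.6]
orientation: [2.426, 1.994, 0.0]
force: [-2.8, -2.6, 7.1]
finger_gap: 12.2
```

```bash
python3 st.py
```

```text
t 6.05 tcp [498.68  -53.8   119.616] yang -11.16 zax [ 0.001 -0.001 -1.   ] to axis (tool cm) [ 0.024 -0.033 -0.   ] j6 -0.066 F [-2.768 -2.644  7.086] T [-0.443  0.486 -0.053] gap 12.2
```

Request:
servo_tool([
  [0, 0, 0.03, 0.1, 0],
  [0, 0, 0, 0, 0],
])

```text
clock: 6.3
tcp_pos: [498.7, -53.8, 119.3]
orientation: [2.523, 1.871, 0.0]
force: [-3.1, -2.3, 6.7]
finger_gap: 11.9
```

```bash
python3 st.py
```

```text
t 6.3 tcp [498.664 -53.784 119.28 ] yang -16.88 zax [ 0.001 -0.001 -1.   ] to axis (tool cm) [ 0.02  -0.033 -0.   ] j6 0.034 F [-3.055 -2.293  6.717] T [-0.372  0.475 -0.105] gap 11.9
```

Request:
servo_tool([
  [0, 0, 0.03, 0.1, 0],
  [0, 0, 0, 0, 0],
])

```text
clock: 6.55
tcp_pos: [498.7, -53.8, 119.0]
orientation: [2.613, 1.742, 0.0]
force: [-2.7, -2.5, 6.4]
finger_gap: 12.0
```

Run:
```python
from st import *
st()
cv2.imwrite("pics/d.png",cv2.resize(snapshot("side")[150:270,230:380][:,:,::-1],None,fx=5,fy=5))
```

```text
t 6.55 tcp [498.67  -53.793 118.97 ] yang -22.61 zax [ 0.001 -0.001 -1.   ] to axis (tool cm) [ 0.017 -0.036 -0.   ] j6 0.134 F [-2.653 -2.534  6.402] T [-0.399  0.409 -0.031] gap 12.0
```

View pics/d.png

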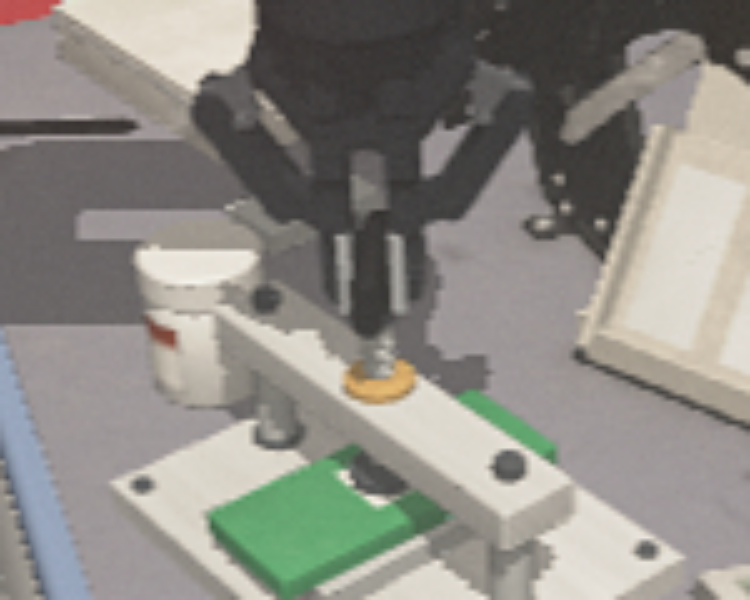

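The bar is seen end-on at (372,270), clamped between the pads, and the foot is still above the pad. I'll continue.

Request:
servo_tool([
  [0, 0, 0.03, 0.1, 0],
  [0, 0, 0, 0, 0],
])

```text
clock: 6.85
tcp_pos: [498.7, -53.8, 118.7]
orientation: [2.697, 1.609, 0.0]
force: [-2.3, -2.5, 7.0]
finger_gap: 12.1
```

```bash
python3 st.py
```

```text
t 6.85 tcp [498.658 -53.806 118.653] yang -28.35 zax [ 0.001 -0.001 -1.   ] to axis (tool cm) [ 0.015 -0.037 -0.   ] j6 0.234 F [-2.283 -2.475  6.957] T [-0.463  0.433 -0.084] gap 12.1
```

Request:
servo_tool([
  [0, 0, 0.03, 0.1, 0],
  [0, 0, 0, 0, 0],
])

```text
clock: 7.1
tcp_pos: [498.7, -53.8, 118.3]
orientation: [2.774, 1.473, 0.0]
force: [-2.5, -3.0, 5.7]
finger_gap: 11.9
```

```bash
python3 st.py
```

```text
t 7.1 tcp [498.659 -53.805 118.343] yang -34.08 zax [ 0.001 -0.001 -1.   ] to axis (tool cm) [ 0.011 -0.039 -0.   ] j6 0.334 F [-2.49  -3.021  5.665] T [-0.434  0.4   -0.057] gap 11.9
```

Request:
servo_tool([
  [0, 0, 0.04, 0.1, 0],
  [0, 0, 0, 0, 0],
])

```text
clock: 7.35
tcp_pos: [498.7, -53.8, 118.0]
orientation: [2.844, 1.332, 0.0]
force: [-2.2, -2.4, 7.0]
finger_gap: 11.7
```

```bash
python3 st.py
```

```text
t 7.35 tcp [498.705 -53.801 118.014] yang -39.81 zax [ 0.001 -0.001 -1.   ] to axis (tool cm) [ 0.004 -0.043 -0.   ] j6 0.434 F [-2.226 -2.447  6.995] T [-0.434  0.411 -0.06 ] gap 11.7
```

Request:
servo_tool([
  [0, 0, 0.03, 0.1, 0],
  [0, 0, 0, 0, 0],
])

```text
clock: 7.6
tcp_pos: [498.7, -53.8, 117.7]
orientation: [2.907, 1.188, 0.001]
force: [-1.6, -1.6, 6.8]
finger_gap: 12.3
```

```bash
python3 st.py
```

```text
t 7.6 tcp [498.677 -53.805 117.696] yang -45.53 zax [ 0.001 -0.001 -1.   ] to axis (tool cm) [ 0.002 -0.041 -0.   ] j6 0.534 F [-1.636 -1.574  6.819] T [-0.435  0.43  -0.135] gap 12.3
```

Request:
servo_tool([
  [0, 0, 0.03, 0.1, 0],
  [0, 0, 0, 0, 0],
])

```text
clock: 7.85
tcp_pos: [498.6, -53.9, 117.5]
orientation: [2.963, 1.042, 0.0]
force: [-3.6, -2.7, 6.6]
finger_gap: 11.8
```

```bash
python3 st.py
```

```text
t 7.85 tcp [498.647 -53.854 117.498] yang -51.26 zax [ 0.001 -0.001 -1.   ] to axis (tool cm) [ 0.003 -0.043 -0.   ] j6 0.634 F [-3.558 -2.661  6.635] T [-0.48   0.603 -0.039] gap 11.8
```

Request:
servo_tool([
  [0, 0, 0.03, 0.1, 0],
  [0, 0, 0, 0, 0],
])

```text
clock: 8.1
tcp_pos: [498.7, -53.9, 117.4]
orientation: [3.011, 0.892, 0.001]
force: [-4.6, -2.8, 11.7]
finger_gap: 12.0
```

Run:
```python
from st import *
st()
cv2.imwrite("pics/e.png",cv2.resize(snapshot("side")[190:270,260:370][:,:,::-1],None,fx=7,fy=7))
```

```text
t 8.1 tcp [498.696 -53.889 117.397] yang -56.98 zax [ 0.001 -0.001 -1.   ] to axis (tool cm) [-0.004 -0.049 -0.   ] j6 0.734 F [-4.634 -2.811 11.734] T [-0.51   0.817  0.092] gap 12.0
```

View pics/e.png

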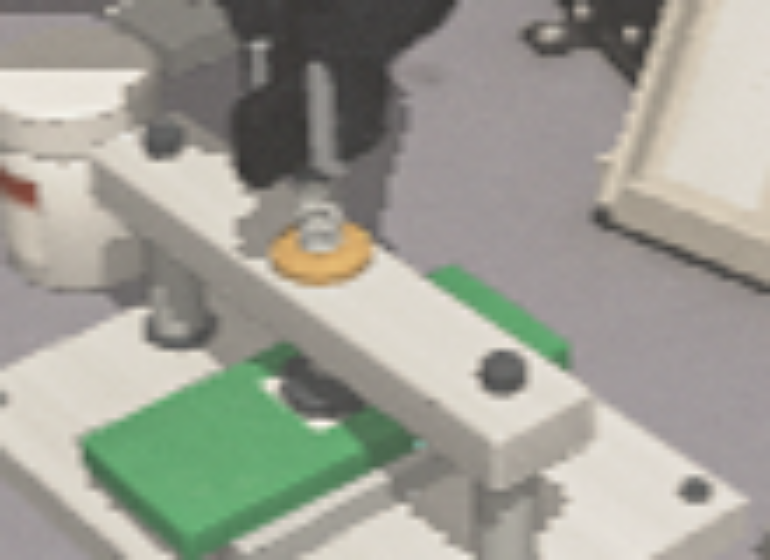

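The moment about z has moved from about -0.06 to +0.09, the upward force has risen from 6.6 to 11.7 N, and the TCP has stopped sinking fully with the turn. The foot, at (320,390), is on the pad. I'll confirm with small steps.

Request:
servo_tool([
  [0, 0, 0, 0.05, 0],
  [0, 0, 0, 0, 0],
])

```text
clock: 8.4
tcp_pos: [498.7, -53.9, 117.4]
orientation: [3.032, 0.818, 0.001]
force: [-4.9, -3.4, 10.8]
finger_gap: 11.6
```

```bash
python3 st.py;python3 st.py
```

```text
t 8.4 tcp [498.711 -53.893 117.382] yang -59.8 zax [ 0.001 -0.001 -1.   ] to axis (tool cm) [-0.007 -0.05  -0.   ] j6 0.783 F [-4.914 -3.402 10.827] T [-0.511  0.822  0.171] gap 11.6
t 8.4 tcp [498.711 -53.893 117.382] yang -59.8 zax [ 0.001 -0.001 -1.   ] to axis (tool cm) [-0.007 -0.05  -0.   ] j6 0.783 F [-4.914 -3.402 10.827] T [-0.511  0.822  0.171] gap 11.6
```

Request:
servo_tool([
  [0, 0, 0, 0.05, 0],
  [0, 0, 0, 0, 0],
])

```text
clock: 8.65
tcp_pos: [498.7, -53.9, 117.4]
orientation: [3.051, 0.742, 0.001]
force: [-4.2, -3.2, 9.5]
finger_gap: 11.9
```

```bash
python3 st.py
```

```text
t 8.65 tcp [498.676 -53.87  117.356] yang -62.66 zax [ 0.001 -0.001 -1.   ] to axis (tool cm) [-0.008 -0.046 -0.   ] j6 0.833 F [-4.167 -3.226  9.54 ] T [-0.485  0.83   0.253] gap 11.9
```

The moment climbs linearly at about 1.6 N m/rad, reading 0.09, 0.17 and 0.25 at j6 = 0.734, 0.783 and 0.833. Extrapolating back to the free-running level puts the touch at j6 ≈ 0.62–0.63, or 1.8 rad from the start, which is inside the stated window. Stop felt. I'll back off with the rise matched, aiming for j6 ≈ -0.9.

Request:
servo_tool([
  [0, 0, -0.03, -0.12, 0],
  [0, 0, -0.03, -0.12, 0],
  [0, 0, -0.05, -0.15, 0],
  [0, 0, -0.05, -0.15, 0],
  [0, 0, -0.05, -0.15, 0],
  [0, 0, -0.05, -0.15, 0],
  [0, 0, -0.04, -0.15, 0],
  [0, 0, 0, 0, 0],
])

```text
clock: 9.65
tcp_pos: [498.6, -53.7, 119.9]
orientation: [2.332, 2.104, -0.0]
force: [-3.0, -1.8, 6.2]
finger_gap: 12.0
```

```bash
python3 st.py
```

```text
t 9.65 tcp [498.584 -53.724 119.911] yang -5.91 zax [ 0.    -0.001 -1.   ] to axis (tool cm) [ 0.02  -0.021 -0.   ] j6 -0.157 F [-2.979 -1.769  6.218] T [-0.442  0.585  0.019] gap 12.0
```

Height and angle retrace the tightening path (z 119.91 at j6 -0.16, as before), so the bar has not slipped. Now the rest of the back-off.

Request:
servo_tool([
  [0, 0, -0.05, -0.15, 0],
  [0, 0, -0.05, -0.15, 0],
  [0, 0, -0.05, -0.15, 0],
  [0, 0, -0.05, -0.15, 0],
  [0, 0, -0.04, -0.14, 0],
  [0, 0, 0, 0, 0],
  [0, 0, 0, 0, 0],
  [0, 0, 0, 0, 0],
])

```text
clock: 10.65
tcp_pos: [498.6, -53.8, 122.3]
orientation: [1.419, 2.802, -0.001]
force: [-3.8, -2.5, 5.6]
finger_gap: 11.7
```

Run:
```python
from st import *
st()
a=snapshot("side");t=snapshot("top")
cv2.imwrite("pics/f.png",cv2.resize(np.hstack([a[160:280,240:380],t[160:280,260:400]])[:,:,::-1],None,fx=2.8,fy=2.8))
cv2.imwrite("pics/g.png",cv2.resize(a[180:270,260:370][:,:,::-1],None,fx=6,fy=6))
```

```text
t 10.65 tcp [498.57  -53.765 122.252] yang 36.3 zax [ 0.    -0.001 -1.   ] to axis (tool cm) [ 0.031  0.002 -0.   ] j6 -0.894 F [-3.764 -2.501  5.567] T [-0.568  0.587  0.037] gap 11.7
```

View pics/f.png

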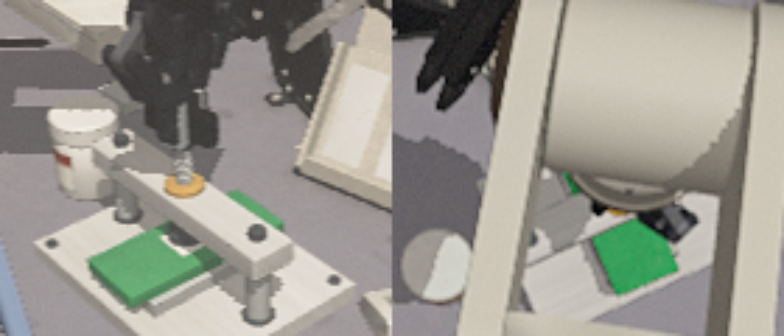

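View pics/g.png

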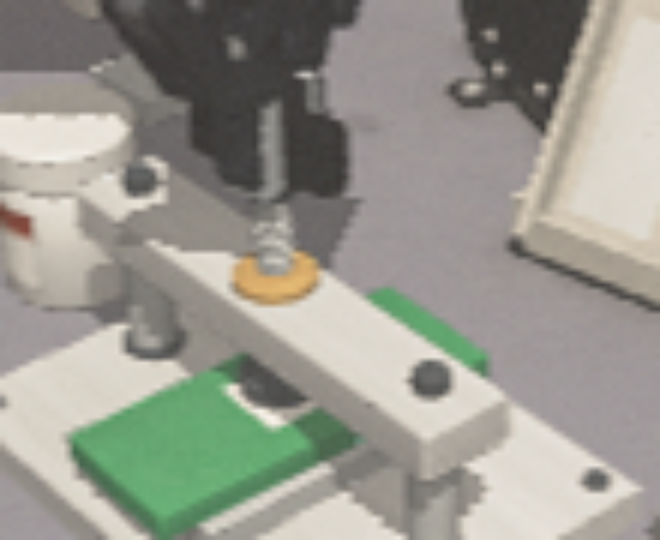

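The foot (270,385) is clear of the pad again. The pad and jar have not moved and the T-bar is still clamped. j6 is -0.894, which is 1.52 rad back from the touch and 1.73 rad from the tightest point. Handing in.

```bash
python3 -c "
from station import r
print(r.sign_off())"
```

```text
the job is handed in; nothing more can be done
None
```

I turned the T-bar clockwise until the foot seated on the pad, then backed it off about a quarter turn. I handed in at 10.8 s with the bar still gripped at 90 N. `sign_off` gave no verdict.

- **Seating:** One grip covered the whole turn. The moment ran free for about 1.8 rad, then climbed at about 1.6 N m/rad to 0.25 N m. I took it about 0.2 rad past the touch to be sure of the stop.
- **Back-off:** The final setting is 1.52 rad back from the estimated touch point and 1.73 rad back from the tightest point; a quarter turn is 1.57. I aimed between the two on purpose, because the touch point is only known to about ±0.03 rad. The TCP rose about 4.8 mm from the touch; a quarter turn is 5 mm.
- **Slip:** Height against angle matched on the way down and back up, so the bar did not slip at 90 N. At the first 60 N grip the finger gap read 13.8 mm instead of 12. It settled to about 12 mm at 90 N, so the bar probably sat a few degrees askew for the first 0.6 rad.
- **Surroundings:** In the last pictures the pad and jar look unmoved. I did not check the weight and timer again after the start. Wrist force readings stayed under about 13 N.
- **One disagreement:** The free-running moment read about -0.06 N m, opposite in sign to what friction should give. I treated it as sensor offset and used only the rise above it.

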